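# Pack the film-developing caddy

## Robot

A 6-joint arm with a two-finger parallel gripper is mounted at the origin on the work surface. World frame = base frame: x ahead of the robot, y to its left, z up, the work surface at z = 0. Lengths are in m, angles in rad, forces in N, time in s.
With the tool pointing down it reaches from about 0.35 to 0.8 m from the base axis. Payload 7.3 kg.
Tool frame: the origin (TCP) lies between the finger pads; the fingertips stand 25 mm ahead of it and the grasp point (between the pads) lies 6 mm ahead of it (r.tip_extent is the distance from the TCP to the fingertips, in m); z points along the fingers, y is the direction in which the jaws open and shut (so a half turn about z gives the same grasp; the last joint's range is limited). The gripper opens to 85 mm and grips with 20 to 120 N. Pads are 22 mm wide; open, the fingers measure 114 mm over their backs; the gripper's body (76 mm by 85 mm) begins 54 mm behind the grasp point. The pads swing forward as they close: fully open they stand 13 mm farther back than shut.
Start: joints at [-0.146, 0.342, 1.524, -0, 1.275, -0.146], TCP at [0.525, 0, 0.256] pointing down, gripper open.
Joint ranges: [-2.53, 2.53], [-0.77, 2.02], [0.04, 2.7], [-1, 4.14], [0.28, 2.66], [-3.11, 3.11]. Speed limits (rad/s): [2.57, 2.57, 3.14, 3.14, 3.14, 3.14].

## Interface

Orientations are given as a unit quaternion [x, y, z, w].
In Python, from workcell import r, command_gripper, optics gives the robot as it stands. The module is installed in compiled form; this text tells all that it offers. Calls block until the motion is done:
- r.reach(position, orientation): joint-space move of the TCP to a pose.
- r.move_straight(position, orientation=None, speed=0.15, max_force=None): straight line of the TCP; orientation=None keeps the orientation; speed is the mean speed in m/s. With max_force (N) it stops when the force on the tool has changed by that much, and returns True; else False.
- r.movej(angles): joint-space move.
- command_gripper(opening, force=None): finger opening in m; force is the grip in N (None keeps the last); returns when the fingers have stopped.
- r.hold(seconds).
- r.solve_ik(position, orientation): joint angles nearest the present ones, or None.
- r.read_state(): the state.
- optics.get_image(name): name is "scene" or "side" or "wrist"; returns (picture, depth): 400x640x3 uint8, red, green, blue; 400x640 float32, m along the optical axis (not along the pixel's ray), 0 where there is no reading.
- optics.camera_model(name): a dict with "K" (3x3 intrinsics, pixels), "k1" (the pictures are not rectified: a ray, as slopes to the right and down, at radius r is drawn at 1 + k1 r^2 times it, then the intrinsics apply), "R" (3x3) and "t" (3): a world point X has camera coordinates R X + t; the wrist camera has in their place "tool_from_camera" (4x4, takes a point from camera to tool coordinates, whose origin is the TCP and whose axes are the flange's). Camera axes: x right, y down, z forward; pixel columns grow to the right and rows downward; lengths in m; the calibration is good to about 2 mm. A picture is of the moment at which its call begins: read the wrist's pose just before it. camera_model takes no time and is no camera call.
A pose or a line that the arm cannot do raises r.PlanningError and nothing moves.
- r.finish_job(): hands the job in, once; it reports no verdict.
The state is a dict: "time_s": time; "joint_positions": joint angles; "dq": joint speeds; "tau": joint torques, N m; "eef_pos": TCP position; "eef_rot": TCP orientation; "contact_force": force on the tool from outside, world axes, zero at the start; "torque": the same for the moment, N m; "grip_width": finger opening in m.
Only numpy, scipy, OpenCV 4.12 (cv2) and the standard library are available. Lean on these libraries where they do the work, as an engineer would, in place of code of your own. Each camera call takes 0.05 s, during which the arm holds its last target.

## Task

Pack the black caddy for developing one 35 mm film: stand the square white bottle in the square recess, the oblong white bottle in the oblong recess, the small beaker in the wide round recess and the 35 mm film cassette (the short one with a knob on top) in the narrow round recess. Keep them upright and set each one down gently on the floor of its recess rather than dropping it. Leave the round white bottle and the taller roll-film spool standing where they are.

Things in the scene. Friction and masses are not known exactly. Their poses are not given: they have to be found in the camera images.
- square_bottle_mid (a point): WANTED. White plastic bottle with a square body and a black screw cap, standing. Body 46 x 46 mm and 66 mm high, then shoulder, neck and cap (28 mm across); 90 mm tall in all, about 0.15 kg. Point: on its vertical axis, 45 mm above its underside (half-way up); z up, x and y across the flat sides of the body.
- oblong_bottle_mid (a point): WANTED. White plastic bottle with an oblong body and a black screw cap, standing. Body 66 mm along its x, 38 mm along its y, 66 mm high, then shoulder, neck and cap (28 mm across); 90 mm tall in all, about 0.15 kg. Point: on its vertical axis, 45 mm above its underside; z up.
- beaker_mid (a point): WANTED. Small white plastic measuring beaker, open at the top, standing: round, straight-sided, 50 mm across outside, 70 mm tall, 3 mm wall, about 0.06 kg, with a tiny pouring lip on the rim at its +x that stands out 9 mm and is only 3 mm high. Point: on its axis, 35 mm above its underside; z up.
- cassette_mid (a point): WANTED. 35 mm film cassette, standing: steel shell 25 mm across and 46 mm high with black end rims, a small lip down one side, and a thin black knob (10 mm across, 6 mm high) on top; 52 mm tall in all, about 0.03 kg. Point: on its axis, 26 mm above its underside; z up.
- round_bottle_mid (a point): LOOK-ALIKE, stays where it is. White plastic bottle like the wanted ones, with the same black cap, but its body is round: 48 mm across, 90 mm tall, standing. Point: on its axis, 45 mm above its underside.
- roll_film_mid (a point): LOOK-ALIKE, stays where it is. Roll-film spool, standing: steel-coloured like the cassette but taller (64 mm), 24 mm across between two black flanges of 28 mm, no knob on top. Point: on its axis, 32 mm above its underside.
- holder_square: Holder for the square bottle. 96 x 96 mm light grey tile, 14 mm thick, lying in the black caddy as one of its four tiles (two by two, 100 mm pitch, sides parallel to the caddy's; which tile is where changes). Fixed. Origin at the centre of its underside, 5 mm above the table, z up; the floor of its recess is 3 mm above the origin, its rim 14 mm above the origin; the recess is 11 mm deep, centred, with a black floor. Recess: square, 64 x 64 mm, sides along the tile's x and y.
- holder_oblong: Holder for the oblong bottle. 96 x 96 mm light grey tile, 14 mm thick, lying in the black caddy as one of its four tiles (two by two, 100 mm pitch, sides parallel to the caddy's; which tile is where changes). Fixed. Origin at the centre of its underside, 5 mm above the table, z up; the floor of its recess is 3 mm above the origin, its rim 14 mm above the origin; the recess is 11 mm deep, centred, with a black floor. Recess: oblong, 84 mm along the tile's x, 56 mm along its y.
- holder_wide: Holder for the beaker. 96 x 96 mm light grey tile, 14 mm thick, lying in the black caddy as one of its four tiles (two by two, 100 mm pitch, sides parallel to the caddy's; which tile is where changes). Fixed. Origin at the centre of its underside, 5 mm above the table, z up; the floor of its recess is 3 mm above the origin, its rim 14 mm above the origin; the recess is 11 mm deep, centred, with a black floor. Recess: round, 70 mm across.
- holder_narrow: Holder for the film cassette. 96 x 96 mm light grey tile, 14 mm thick, lying in the black caddy as one of its four tiles (two by two, 100 mm pitch, sides parallel to the caddy's; which tile is where changes). Fixed. Origin at the centre of its underside, 5 mm above the table, z up; the floor of its recess is 3 mm above the origin, its rim 14 mm above the origin; the recess is 11 mm deep, centred, with a black floor. Recess: round, 45 mm across.

How it is judged:
By the outcome, as a careful person would: the job done as asked, in the order asked, and still so for the second after the job is handed in, with the robot touching nothing.
It also fails if it takes over 112 s, if anything falls off the work surface, if the arm or the gripper's body presses on something with over 40 N, if the wrist force passes 120 N, or if a joint passes its speed limit or range.

## Working session

There is one attempt and no reset: what is moved stays moved. The work goes in short steps, each a Python script; the robot and the scene stay as the last script left them, time stands still between calls to the robot, and variables do not carry over. Pictures are saved under pics/ and viewed, and the job is handed in when it is done.

```bash
ls; mkdir -p pics; python3 - <<'E'
from workcell import r, command_gripper, optics
import cv2, numpy as np
for n in ["scene","side","wrist"]:
    im,d=optics.get_image(n); cv2.imwrite(f"pics/{n}0.png",im[:,:,::-1]); np.savez(f"{n}0.npz",im=im,d=d)
    m=optics.camera_model(n); print(n,{k:np.round(v,4).tolist() for k,v in m.items()})
print(r.read_state(), r.tip_extent)
E
```

```text
pics
scene {'K': [[398.1803, 0.0, 310.1828], [0.0, 398.1803, 203.6573], [0.0, 0.0, 1.0]], 'k1': -0.0627, 'R': [[0.409, 0.9125, 0.0104], [0.5117, -0.2199, -0.8305], [-0.7556, 0.345, -0.5568]], 't': [-0.1604, -0.2435, 1.3626]}
side {'K': [[507.3296, 0.0, 320.4136], [0.0, 507.3296, 208.8304], [0.0, 0.0, 1.0]], 'k1': -0.124, 'R': [[0.965, -0.2617, -0.0185], [-0.1659, -0.5539, -0.8159], [0.2033, 0.7903, -0.5779]], 't': [-0.5251, 0.1118, 1.28]}
wrist {'K': [[322.0451, 0.0, 318.9967], [0.0, 322.0451, 196.9058], [0.0, 0.0, 1.0]], 'k1': -0.008, 'tool_from_camera': [[0.0002, -0.9583, -0.2857, 0.0726], [1.0, -0.0002, 0.0014, -0.0008], [-0.0014, -0.2857, 0.9583, -0.1173], [0.0, 0.0, 0.0, 1.0]]}
{'time_s': 0.15, 'joint_positions': array([-1.46015494e-01,  3.42575592e-01,  1.52481419e+00, -1.94480112e-05,
        1.27542333e+00, -1.45996246e-01]), 'dq': array([-0.00045403, -0.00274803, -0.0026558 , -0.00156346, -0.0012956 ,
       -0.00012147]), 'tau': array([ 1.24654900e-03, -4.33907533e+01, -2.46148127e+01, -9.02174702e-05,
        5.71925848e-03,  3.60333468e-05]), 'eef_pos': array([5.24714164e-01, 5.07345080e-05, 2.55773103e-01]), 'eef_rot': array([ 7.07111449e-01,  7.07101850e-01, -3.71592076e-04, -4.84133140e-04]), 'contact_force': array([-0.57374254,  0.12750739,  0.53227056]), 'torque': array([-0.0151784 , -0.02479363, -0.00620627]), 'grip_width': 0.0852415672008653} 0.025
```

View pics/scene0.png

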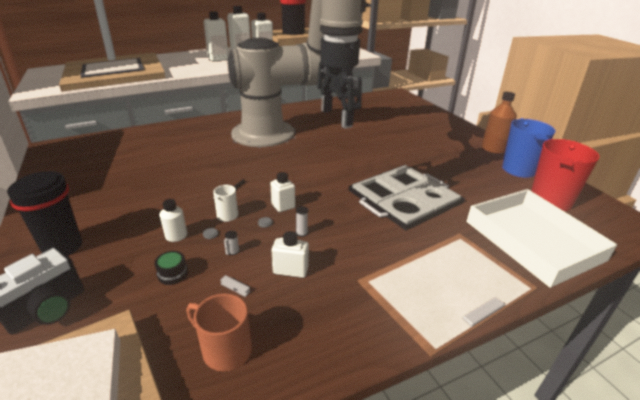

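View pics/side0.png

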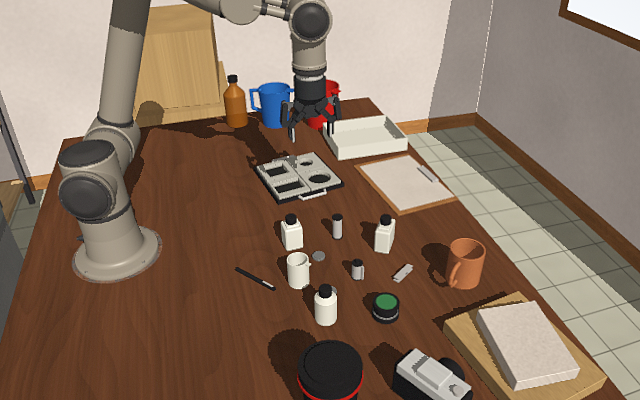

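View pics/wrist0.png

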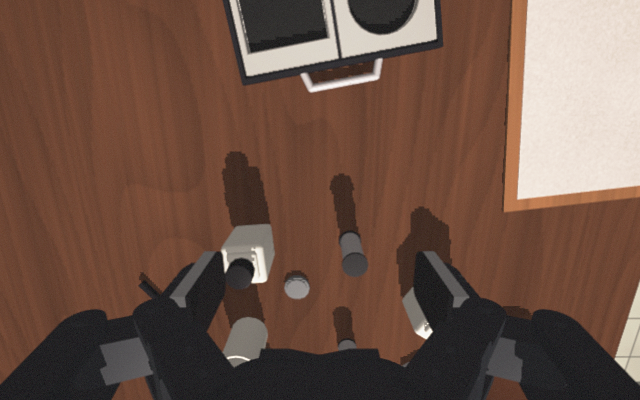

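The wrist view shows the caddy at the top (image up is +y), with the bottles, cassette and spool near the bottom. The scene view has the square-like bottle at about (283,192), the oblong at (290,255), the beaker at (226,203) and the cassette at (231,243). I'll turn the depth into world points and make a top-down map.

```bash
cat > h.py <<'E'
from workcell import r, command_gripper, optics
import cv2, numpy as np
from scipy.spatial.transform import Rotation as Rn
def rays(n,uv):
    m=optics.camera_model(n)
    p=cv2.undistortPoints(np.asarray(uv,float).reshape(-1,1,2),np.array(m["K"]),np.array([m["k1"],0,0,0,0.]))[:,0]
    return np.c_[p,np.ones(len(p))]
def cam(n,tcp=None):
    m=optics.camera_model(n)
    if n!="wrist":
        R=np.array(m["R"]);return R.T,-R.T@np.array(m["t"])
    T=np.array(m["tool_from_camera"]);Rt=Rn.from_quat(tcp[1]).as_matrix()
    return Rt@T[:3,:3],Rt@T[:3,3]+tcp[0]
def plane(n,uv,z,tcp=None):
    R,c=cam(n,tcp);d=rays(n,uv)@R.T
    return c+d*((z-c[2])/d[:,2])[:,None]
def cloud(n,d,tcp=None):
    v,u=np.mgrid[:400,:640]
    R,c=cam(n,tcp);P=rays(n,np.c_[u.ravel(),v.ravel()])*d.reshape(-1,1)
    P=P@R.T+c;P[d.ravel()<=0]=np.nan
    return P.reshape(400,640,3)
def proj(n,X,tcp=None):
    R,c=cam(n,tcp);m=optics.camera_model(n)
    p=(np.atleast_2d(X)-c)@R
    return cv2.projectPoints(p.reshape(-1,1,3),np.zeros(3),np.zeros(3),np.array(m["K"]),np.array([m["k1"],0,0,0,0.]))[0][:,0]
def snap(n,tag):
    s=r.read_state();tcp=(np.array(s["eef_pos"]),np.array(s["eef_rot"]))
    im,d=optics.get_image(n);np.savez(f"{tag}.npz",im=im,d=d,p=tcp[0],q=tcp[1]);cv2.imwrite(f"pics/{tag}.png",im[:,:,::-1])
    return im,d,tcp
E
python3 - <<'E'
from h import *
from scipy import ndimage
# top view map, 1.5mm cells, x 0.2..0.9 up, y -0.5..0.5
for n in ["scene","side"]:
    z=np.load(n+"0.npz");P=cloud(n,z["d"]).reshape(-1,3);C=z["im"].reshape(-1,3)
    print(n,"table z med",np.nanmedian(P[(abs(P[:,0]-.45)<.2)&(abs(P[:,1])<.3)&(abs(P[:,2])<.02),2]))
    s=.0015;H=np.zeros((int(.6/s),int(.8/s),3),np.uint8)
    k=(P[:,2]>-.02)&(P[:,2]<.12)&(P[:,0]>.2)&(P[:,0]<.8)&(P[:,1]>-.4)&(P[:,1]<.4)
    P=P[k];C=C[k];o=np.argsort(P[:,2]);P=P[o];C=C[o]
    i=((.8-P[:,0])/s).astype(int).clip(0,H.shape[0]-1);j=((.4-P[:,1])/s).astype(int).clip(0,H.shape[1]-1)
    H[i,j]=C[:,::-1];H=cv2.dilate(H,np.ones((3,3)))
    for g in np.arange(-.4,.41,.1):
        j=int((.4-g)/s);cv2.line(H,(j,0),(j,8),(0,255,0),1);cv2.putText(H,f"{g:.1f}",(j,20),0,.35,(0,255,0),1)
    for g in np.arange(.2,.81,.1):
        i=int((.8-g)/s);cv2.line(H,(0,i),(8,i),(0,255,0),1);cv2.putText(H,f"{g:.1f}",(10,i),0,.35,(0,255,0),1)
    cv2.imwrite(f"pics/top_{n}.png",H)
    h=(P[:,2]>.035)&(P[:,2]<.1);
    G=np.zeros(H.shape[:2],np.uint8);G[((.8-P[h,0])/s).astype(int),((.4-P[h,1])/s).astype(int)]=1
    G=cv2.morphologyEx(G,cv2.MORPH_CLOSE,np.ones((5,5)))
    L,N=ndimage.label(G)
    for q in range(1,N+1):
        ii,jj=np.nonzero(L==q)
        if len(ii)>60: print(n,"blob xy",(.8-ii.mean()*s).round(3),(.4-jj.mean()*s).round(3),"size",(np.ptp(ii)*s).round(3),(np.ptp(jj)*s).round(3))
E
```

```text
scene table z med 0.00046939285454561386Traceback (most recent call last):
  File "<stdin>", line 18, in <module>
IndexError: index 533 is out of bounds for axis 1 with size 533
```

```bash
python3 - <<'E'
from h import *
from scipy import ndimage
for n in ["scene","side"]:
    z=np.load(n+"0.npz");P=cloud(n,z["d"]).reshape(-1,3);C=z["im"].reshape(-1,3)
    s=.0015;H=np.zeros((401,534,3),np.uint8)
    k=(P[:,2]>-.02)&(P[:,2]<.12)&(P[:,0]>.2)&(P[:,0]<.8)&(P[:,1]>-.4)&(P[:,1]<.4)
    P=P[k];C=C[k];o=np.argsort(P[:,2]);P=P[o];C=C[o]
    i=((.8-P[:,0])/s).astype(int);j=((.4-P[:,1])/s).astype(int)
    H[i,j]=C[:,::-1];H=cv2.dilate(H,np.ones((3,3)))
    for g in np.arange(-.4,.41,.1):
        jj=int((.4-g)/s);cv2.line(H,(jj,0),(jj,8),(0,255,0),1);cv2.putText(H,f"{g:.1f}",(jj,20),0,.35,(0,255,0),1)
    for g in np.arange(.2,.81,.1):
        ii=int((.8-g)/s);cv2.line(H,(0,ii),(8,ii),(0,255,0),1);cv2.putText(H,f"{g:.1f}",(10,ii),0,.35,(0,255,0),1)
    cv2.imwrite(f"pics/top_{n}.png",H)
    h=(P[:,2]>.035)&(P[:,2]<.1)
    G=np.zeros(H.shape[:2],np.uint8);G[i[h],j[h]]=1
    G=cv2.morphologyEx(G,cv2.MORPH_CLOSE,np.ones((5,5)))
    L,N=ndimage.label(G)
    for q in range(1,N+1):
        ii,jj=np.nonzero(L==q)
        if len(ii)>60: print(n,"blob xy",(.8-ii.mean()*s).round(3),(.4-jj.mean()*s).round(3),"size",(np.ptp(ii)*s).round(3),(np.ptp(jj)*s).round(3))
E
```

```text
scene blob xy 0.714 0.311 size 0.122 0.12
scene blob xy 0.77 -0.341 size 0.058 0.086
scene blob xy 0.67 -0.167 size 0.066 0.07
scene blob xy 0.586 -0.381 size 0.058 0.042
scene blob xy 0.563 -0.096 size 0.03 0.027
scene blob xy 0.567 -0.258 size 0.022 0.03
scene blob xy 0.465 -0.361 size 0.039 0.048
scene blob xy 0.45 -0.099 size 0.046 0.048
scene blob xy 0.432 -0.238 size 0.052 0.052
side blob xy 0.787 -0.297 size 0.03 0.016
side blob xy 0.768 -0.353 size 0.062 0.068
side blob xy 0.727 0.287 size 0.104 0.026
side blob xy 0.663 -0.174 size 0.064 0.051
side blob xy 0.586 -0.38 size 0.057 0.044
side blob xy 0.563 -0.095 size 0.027 0.032
side blob xy 0.564 -0.257 size 0.026 0.028
side blob xy 0.458 -0.363 size 0.046 0.044
side blob xy 0.443 -0.1 size 0.048 0.045
side blob xy 0.432 -0.235 size 0.05 0.057
```

View pics/top_scene.png

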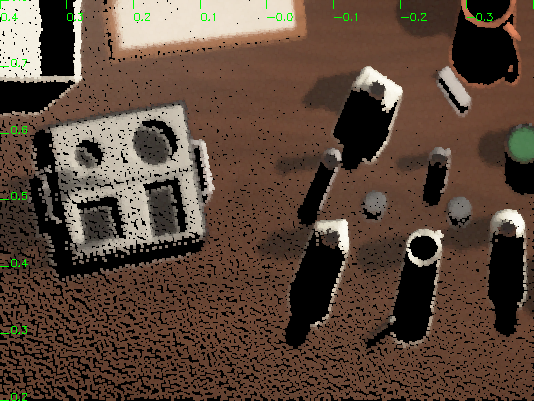

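View pics/top_side.png

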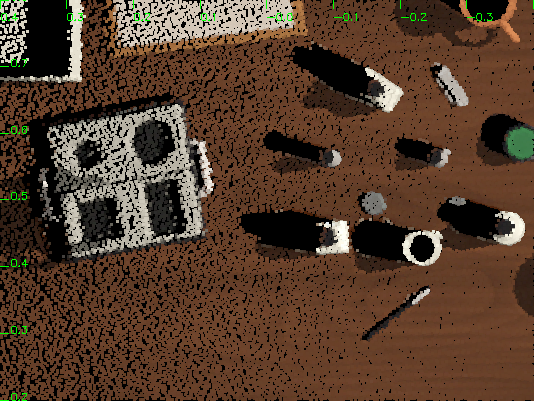

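The top map shows the caddy centred near (0.505, 0.215). The oblong bottle is near (0.67,-0.17), the square near (0.447,-0.10), the beaker at (0.432,-0.236) and the cassette at (0.566,-0.257). The roll film is at (0.563,-0.096) and the round bottle at (0.46,-0.363). Next I'll take closer wrist views.

```bash
python3 - <<'E'
from h import *
q=[.70710678,.70710678,0,0]
t0=r.read_state()["time_s"]
try: r.reach([.53,.12,.34],q)
except r.PlanningError as e: print(e)
snap("wrist","wc")
for z in (.38,.34,.3):
    try: r.reach([.54,-.26,z],q);print(z);break
    except r.PlanningError as e: print(e)
snap("wrist","wo");print(r.read_state()["time_s"]-t0)
E
```

```text
0.38
2.1667
```

View pics/wc.png

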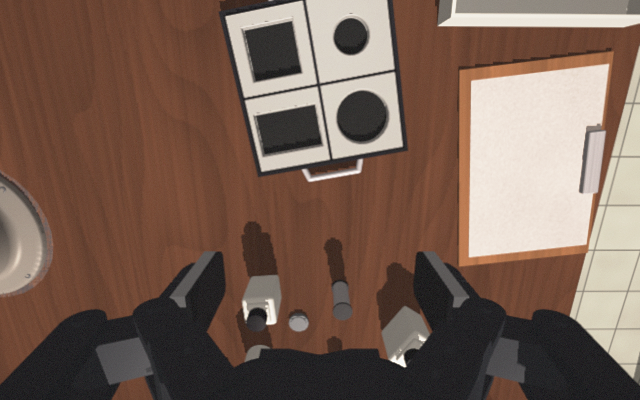

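View pics/wo.png

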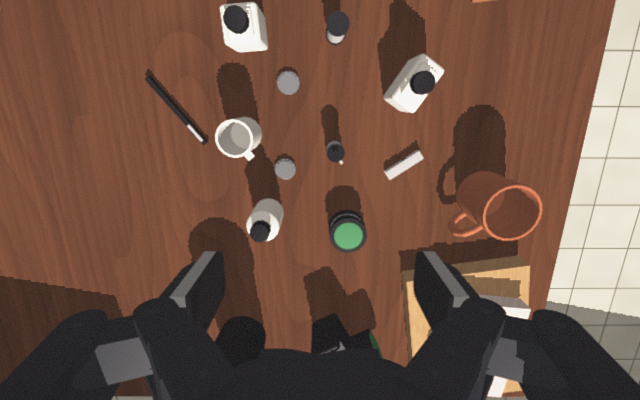

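The wrist views are clear. In wc the recesses are square at (273,52), narrow at (351,36), oblong at (290,128) and wide at (361,117). In wo the caps are at (237,18) for the square and (422,82) for the oblong, the beaker is at (238,138) with its lip towards (250,155), and the cassette is at (335,150). Now I'll measure.

```bash
python3 - <<'E'
from h import *
z=np.load("wc.npz");tcp=(z["p"],z["q"]);im=z["im"];print(tcp[0])
P=cloud("wrist",z["d"],tcp)
g=im.min(2).astype(int)
roi=np.zeros((400,640),bool);roi[0:180,215:412]=1
m=((g>135)&roi).astype(np.uint8)
m=cv2.morphologyEx(m,cv2.MORPH_OPEN,np.ones((3,3)))
cs,hi=cv2.findContours(m,cv2.RETR_CCOMP,cv2.CHAIN_APPROX_NONE)
for c,h in zip(cs,hi[0]):
    if cv2.contourArea(c)<300: continue
    X=plane("wrist",c[:,0],.019,tcp)[:,:2]
    (cx,cy),(w,hh),a=cv2.minAreaRect((X*1000).astype(np.float32))
    M=cv2.moments((X*1000).astype(np.float32).reshape(-1,1,2));
    print("hole" if h[3]>=0 else "tile",c[:,0].mean(0).round(),"c",round(cx,1),round(cy,1),"wh",round(w,1),round(hh,1),"a",round(a,1),"cent",round(M["m10"]/M["m00"],1),round(M["m01"]/M["m00"],1))
k=m.astype(bool);print("tile z",np.nanmedian(P[k][:,2]))
z=np.load("wo.npz");print(z["p"],z["q"])
S={"sq":(.447,-.1),"ob":(.667,-.17),"bk":(.432,-.236),"cs":(.566,-.257),"rf":(.563,-.096),"rb":(.46,-.363)}
for n,tag in [("wrist","wo"),("wrist","wc"),("scene","scene0"),("side","side0")]:
    z=np.load(tag+".npz");P=cloud(n,z["d"],(z["p"],z["q"]) if n=="wrist" else None).reshape(-1,3)
    for k,c in S.items():
        d=(np.hypot(P[:,0]-c[0],P[:,1]-c[1])<.05)
        Q=P[d&(P[:,2]>.012)];
        if len(Q)<30: continue
        zt=np.percentile(Q[:,2],98);T=Q[Q[:,2]>zt-.006]
        (cx,cy),rad=cv2.minEnclosingCircle((T[:,:2]*1000).astype(np.float32))
        B=(Q[Q[:,2]<.068,:2]*1000).astype(np.float32);b=cv2.minAreaRect(B)
        print(tag,k,"top",zt.round(4),"c",round(cx,1),round(cy,1),"r",round(rad,1),"body",np.round(b[0],1),np.round(b[1],1),round(b[2],1))
E
```

```text
[0.52964078 0.11945211 0.33893123]
tile [288. 128.] c 487.6 154.3 wh 96.3 96.3 a 10.3 cent 487.6 154.3
hole [288. 130.] c 487.8 153.5 wh 86.3 57.6 a 10.2 cent 487.6 153.4
tile [362. 115.] c 585.9 172.0 wh 96.4 96.4 a 10.3 cent 585.8 172.0
hole [362. 117.] c 585.4 171.1 wh 68.9 70.3 a 46.3 cent 585.8 171.0
tile [272.  48.] c 469.9 252.1 wh 96.2 96.5 a 10.2 cent 470.0 252.2
hole [272.  51.] c 470.2 251.2 wh 66.3 64.8 a 10.1 cent 470.0 250.5
tile [349.  37.] c 568.1 269.5 wh 96.1 95.7 a 10.3 cent 567.2 265.5
hole [351.  36.] c 568.0 268.0 wh 43.2 44.9 a 59.6 cent 568.1 268.3
tile z 0.018582902422628
[ 0.54023391 -0.25900749  0.37993479] [ 7.06728290e-01  7.07485017e-01  1.87167853e-04 -2.01358529e-04]
wo sq top 0.0907 c 444.0 -95.7 r 13.9 body [444.  -95.6] [46.6 47. ] 4.1
wo ob top 0.0909 c 664.7 -164.7 r 14.1 body [ 664.9 -164.7] [66.7 38.5] 56.3
wo bk top 0.4438 c 473.9 -247.3 r 7.2 body [ 428.4 -231.7] [49.8 48. ] 2.9
wo cs top 0.4496 c 563.4 -244.9 r 45.3 body [ 561.8 -256.6] [28.1 24.6] 85.5
wo rf top 0.0654 c 561.9 -95.7 r 14.3 body [561.7 -96. ] [28.  26.9] 89.3
wo rb top 0.0906
[... 610 characters left out ...]
op 0.0519 c 563.9 -257.5 r 13.2 body [ 565.5 -258.6] [24.8 30.5] 66.3
scene0 rf top 0.0651 c 561.9 -96.4 r 14.9 body [562.6 -97.6] [27.2 26.6] 43.7
scene0 rb top 0.0909 c 459.2 -361.1 r 14.3 body [ 463.3 -360.1] [41.7 48.8] 10.5
side0 sq top 0.5645 c 454.8 -54.8 r 18.9 body [444.1 -98.8] [48.  45.4] 1.1
side0 ob top 0.0912 c 666.2 -166.1 r 14.7 body [ 664.  -167.8] [65.2 39.1] 56.3
side0 bk top 0.0714 c 432.7 -234.5 r 29.6 body [ 426.9 -234.4] [49.6 56.5] 6.0
side0 cs top 0.0522 c 562.4 -255.2 r 13.5 body [ 564.2 -257. ] [29.3 26. ] 72.1
side0 rf top 0.5822 c 537.6 -62.1 r 10.6 body [563.  -95.8] [26.6 28.7] 15.9
side0 rb top 0.0912 c 458.2 -358.3 r 15.2 body [ 456.7 -361.9] [45.4 47. ] 71.5
```

```bash
python3 - <<'E'
from h import *
z=np.load("wo.npz");tcp=(z["p"],z["q"]);im=z["im"];P=cloud("wrist",z["d"],tcp)
g=im.min(2)
m=np.zeros((400,640),np.uint8);m[110:165,205:270]=(g[110:165,205:270]>110)
# rim: depth z near .07
k=(np.abs(P[...,2]-.0705)<.004);k[:105]=0;k[170:]=0;k[:,:200]=0;k[:,275:]=0
X=P[k][:,:2];print(len(X))
A=np.c_[2*X,np.ones(len(X))]
s=np.linalg.lstsq(A,(X**2).sum(1),rcond=None)[0];d=np.hypot(*(X-s[:2]).T);print("rim",s[:2],np.percentile(d,[5,50,90,99]))
for it in range(3):
    ok=(d<.027);s=np.linalg.lstsq(A[ok],(X[ok]**2).sum(1),rcond=None)[0];d=np.hypot(*(X-s[:2]).T)
print("rim",s[:2],np.percentile(d,[5,50,90,99]))
L=X[d>.028];print("lip dir",len(L),np.degrees(np.arctan2(*(L.mean(0)-s[:2])[::-1])))
k=(np.abs(P[...,2]-.046)<.004);k2=(P[...,2]>.0495)&(P[...,2]<.056)
for kk in (k,k2):
    sub=kk.copy();sub[:125]=0;sub[175:]=0;sub[:,:315]=0;sub[:,360:]=0
    X=(P[sub][:,:2]*1000).astype(np.float32);print("cas",len(X),X.mean(0),cv2.minEnclosingCircle(X),cv2.minAreaRect(X))
cv2.imwrite("pics/zoom.png",cv2.resize(im[100:180,200:360,::-1],None,fx=5,fy=5,interpolation=cv2.INTER_CUBIC))
E
```

```text
337
rim [ 0.4299106  -0.23424406] [0.02055021 0.0237435  0.0268416  0.03148445]
rim [ 0.42882984 -0.23289624] [0.02174909 0.02354124 0.02782783 0.03320907]
lip dir 33 -50.014424483934164
cas 228 [ 561.98883 -255.16335] ((562.8588256835938, -257.7895202636719), 15.257346153259277) ((562.2069702148438, -255.53610229492188), (25.63709259033203, 25.610700607299805), 73.5967025756836)
cas 43 [ 562.07635 -255.26962] ((562.22802734375, -255.5702667236328), 5.036853790283203) ((562.2344360351562, -255.48023986816406), (8.432538032531738, 8.643112182617188), 1.2545063495635986)
```

View pics/zoom.png

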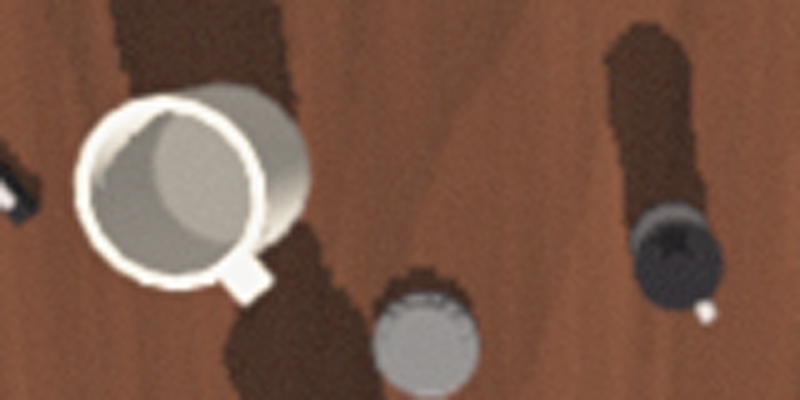

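The beaker centre is (0.429,-0.233) with its lip at −50°. The cassette centre is (0.562,-0.2555) with its lip at about −63°. Heights and sizes match what was given, so I'll do the square bottle first.

```bash
cat > act.py <<'E'
from h import *
B=Rn.from_quat([.70710678,.70710678,0,0])
def q(a): return (Rn.from_euler('z',a,degrees=True)*B).as_quat()
def st(msg):
    s=r.read_state();print(msg,"t%.1f"%s["time_s"],np.round(s["eef_pos"],4),"w%.4f"%s["grip_width"],"F",np.round(s["contact_force"],1))
    return s
def pick(xy,a,h,force,opening=.085,zs=.2):
    command_gripper(opening)
    r.reach([*xy,zs],q(a)); 
    r.move_straight([*xy,h+.006],speed=.18); st("at grasp")
    command_gripper(0,force); st("closed")
    r.move_straight([*xy,h+.016],speed=.06)
    r.move_straight([*xy,.22],speed=.25); st("lifted")
def place(xy,a,h,opening,off=0):
    r.reach([*xy,.22],q(a))
    z0=.008+h+.006+off
    r.move_straight([*xy,z0+.012],speed=.2); st("above")
    c=r.move_straight([*xy,z0-.004],speed=.02,max_force=3); st(f"down contact={c} (nominal z {z0:.4f})")
def release(xy,opening):
    command_gripper(opening); st("released")
    z=r.read_state()["eef_pos"][2]
    r.move_straight([*xy,z+.03],speed=.08)
    r.move_straight([*xy,.24],speed=.25); st("clear")
E
python3 - <<'E'
from act import *
pick((.444,-.0962),3,.045,40)
snap("wrist","g1")
E
```

```text
at grasp t4.5 [ 0.4448 -0.0967  0.0517] w0.0849 F [-0.2  0.1 -1. ]
closed t5.0 [ 0.4445 -0.0964  0.0518] w0.0456 F [-1.1 -0.3  6.5]
lifted t6.1 [ 0.4432 -0.0959  0.2188] w0.0454 F [-0.5  1.2 -1.9]
```

View pics/g1.png

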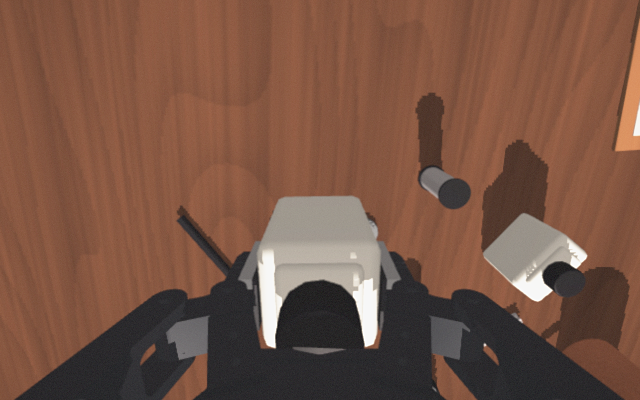

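The square bottle is held upright and flush between the pads, at pixels 260–380. Now placing it.

```bash
python3 - <<'E'
from act import *
place((.470,.2516),10.2,.045,0)
E
```

```text
above t8.3 [0.4709 0.2514 0.072 ] w0.0456 F [-0.4 -0.1 -1.1]
down contact=True (nominal z 0.0590) t8.9 [0.4699 0.2517 0.0597] w0.0456 F [-1.  -0.3  5.9]
```

Contact came at nominal height +0.7 mm, so it is on the floor. Next I'll release it and pick the oblong.

```bash
python3 - <<'E'
from act import *
release((.470,.2516),.07)
snap("wrist","p1")
pick((.6653,-.1653),-34,.045,40)
snap("wrist","g2")
E
```

```text
released t9.3 [0.4694 0.2514 0.059 ] w0.0701 F [ 0.6 -0.6 -0.1]
clear t10.6 [0.4693 0.2513 0.2384] w0.0699 F [-0.4 -1.  -0.1]
at grasp t13.6 [ 0.6662 -0.1654  0.0524] w0.0851 F [-0.7 -0.5  0.1]
closed t14.1 [ 0.6657 -0.1654  0.0518] w0.0373 F [-0.3  0.   4.2]
lifted t15.2 [ 0.6645 -0.165   0.2182] w0.0376 F [-0.9 -0.1 -1.6]
```

View pics/p1.png

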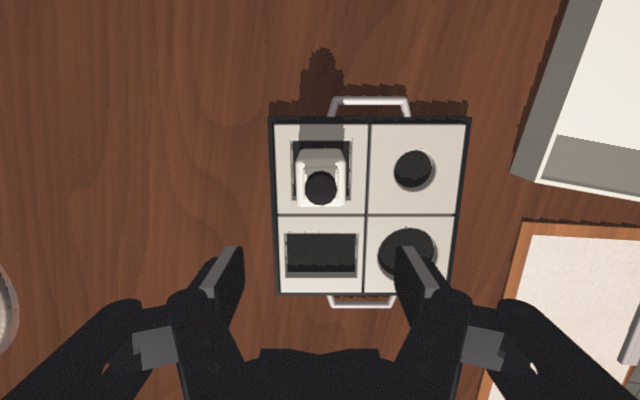

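View pics/g2.png

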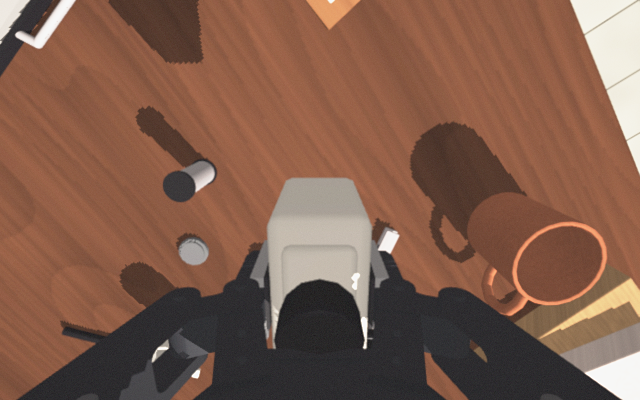

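The square bottle stands in its recess, cap at (322,188). The oblong is held flush across its narrow side. Placing it now.

```bash
python3 - <<'E'
from act import *
xy=(.4877,.154)
place(xy,-79.8,.045,0)
s=r.read_state()
if abs(s["eef_pos"][2]-.059)<.003:
    release(xy,.06); snap("wrist","p2")
    pick((.4289,-.233),40,.040,25); snap("wrist","g3")
E
```

```text
above t17.5 [0.4886 0.1539 0.0718] w0.0378 F [-0.7 -0.3 -1.2]
down contact=True (nominal z 0.0590) t18.1 [0.4877 0.1541 0.0597] w0.0381 F [-0.3  0.6  4.9]
released t18.4 [0.4871 0.1539 0.059 ] w0.0600 F [-0.3 -0.8  0. ]
clear t19.7 [0.4869 0.1539 0.2385] w0.0598 F [0.1 0.4 0.4]
at grasp t23.6 [ 0.4294 -0.2333  0.0467] w0.0849 F [-0.7  0.1  0.2]
closed t24.0 [ 0.4293 -0.2332  0.0469] w0.0502 F [-0.5  1.6  5.8]
lifted t25.1 [ 0.4282 -0.2325  0.2187] w0.0503 F [ 0.6  0.5 -0.4]
```

View pics/p2.png

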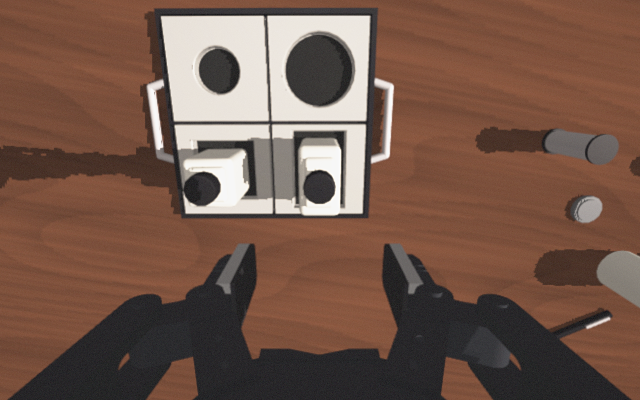

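View pics/g3.png

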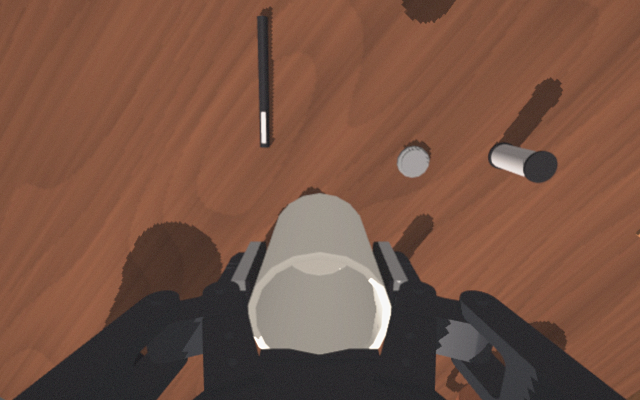

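Both bottles stand in their recesses, with caps at (203,188) and (320,187). The beaker is held with its lip clear of the pads. Placing it now.

```bash
python3 - <<'E'
from act import *
xy=(.5858,.1716)
place(xy,60,.040,0)
s=r.read_state()
if abs(s["eef_pos"][2]-.054)<.003:
    release(xy,.068); snap("wrist","p3")
    pick((.5622,-.2557),27,.036,25,opening=.06); snap("wrist","g4")
E
```

```text
above t27.7 [0.5867 0.1714 0.0672] w0.0506 F [-0.1  1.  -1. ]
down contact=True (nominal z 0.0540) t28.3 [0.5858 0.1717 0.055 ] w0.0506 F [-1.6 -0.8  4.8]
released t28.6 [0.5851 0.1715 0.054 ] w0.0677 F [ 0.1  0.6 -0.6]
clear t29.9 [0.585  0.1714 0.2383] w0.0682 F [ 0.   0.2 -0.2]
at grasp t32.8 [ 0.563  -0.2559  0.0431] w0.0601 F [-0.1 -0.9  0. ]
closed t33.2 [ 0.5626 -0.256   0.043 ] w0.0241 F [-1.   0.5  5.7]
lifted t34.4 [ 0.5615 -0.2553  0.2184] w0.0241 F [-0.6  0.4 -0.2]
```

View pics/p3.png

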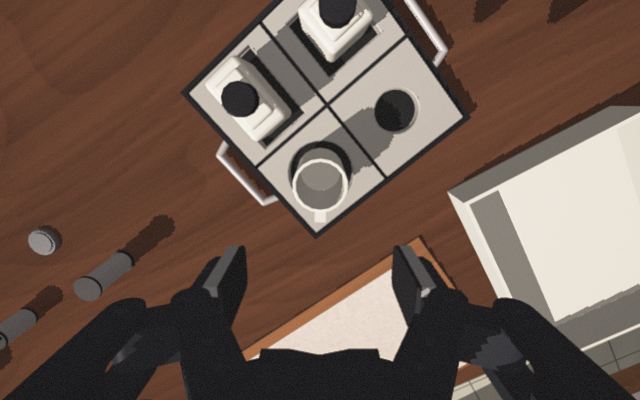

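View pics/g4.png

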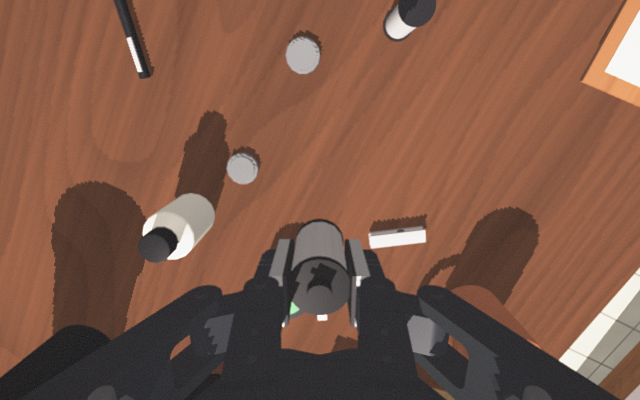

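The beaker stands in the wide recess at (320,180), and the cassette is held upright between the pads. Placing it now.

```bash
python3 - <<'E'
from act import *
xy=(.568,.269)
place(xy,10.2,.036,0)
s=r.read_state()
if abs(s["eef_pos"][2]-.050)<.003:
    release(xy,.045)
    r.reach([.53,.12,.34],q(0)); snap("wrist","f1"); 
    r.reach([.54,-.2,.34],q(0)); 
    for n in ("scene","side"): snap(n,"f_"+n)
    st("end")
E
```

```text
above t37.3 [0.5689 0.269  0.0632] w0.0240 F [-0.2 -0.3  0.9]
down contact=True (nominal z 0.0500) t37.8 [0.5682 0.2691 0.0509] w0.0239 F [0.2 0.  4. ]
released t38.2 [0.5674 0.2688 0.0501] w0.0449 F [ 0.4 -0.5 -0.5]
clear t39.5 [0.5673 0.2687 0.2382] w0.0449 F [ 0.4 -0.1 -0.3]
end t41.6 [ 0.5404 -0.1984  0.3401] w0.0451 F [ 0.2 -0.  -0.5]
```

```bash
python3 - <<'E'
from h import *
S={"sq":(.470,.2516),"ob":(.4877,.154),"bk":(.5858,.1716),"cs":(.568,.269),"rf":(.562,-.096),"rb":(.459,-.36)}
for n,tag in [("wrist","f1"),("scene","f_scene"),("side","f_side")]:
    z=np.load(tag+".npz");P=cloud(n,z["d"],(z["p"],z["q"]) if n=="wrist" else None).reshape(-1,3)
    for k,c in S.items():
        d=(np.hypot(P[:,0]-c[0],P[:,1]-c[1])<.045)&(P[:,2]>.024)&(P[:,2]<.12)
        Q=P[d]
        if len(Q)<30: continue
        zt=np.percentile(Q[:,2],98);T=Q[Q[:,2]>zt-.006]
        e=cv2.minEnclosingCircle((T[:,:2]*1000).astype(np.float32))
        b=cv2.minAreaRect((Q[Q[:,2]<.078,:2]*1000).astype(np.float32))
        print(tag,k,"top",zt.round(4),np.round(e[0],1),round(e[1],1),"body",np.round(b[0],1),np.round(b[1],1),round(b[2],1))
E
```

```text
f1 sq top 0.0987 [469.9 252.2] 14.0 body [469.9 252.2] [46.3 46.8] 11.0
f1 ob top 0.0986 [489.  154.7] 13.9 body [489.3 154.6] [66.1 38. ] 10.2
f1 bk top 0.0788 [587.7 169.9] 29.5 body [584.3 171.4] [49.6 52.2] 17.8
f1 cs top 0.0607 [567.2 268.3] 12.8 body [566.4 267.1] [28.6 25.3] 67.3
f1 rf top 0.0651 [561.8 -94.4] 14.5 body [561.3 -94.3] [27.  28.2] 1.8
f_scene sq top 0.0983 [468.6 249.4] 14.7 body [469.5 247.2] [49.3 48.4] 16.0
f_scene ob top 0.0982 [488.4 150.6] 13.9 body [489.3 148.5] [68.  36.6] 13.9
f_scene bk top 0.0785 [588.  167.6] 30.0 body [584.8 168.2] [49.8 52.2] 17.5
f_scene cs top 0.0602 [568.4 265.6] 12.5 body [570.9 263.1] [24.6 25.5] 49.4
f_scene rf top 0.0654 [562.2 -96.3] 14.7 body [562.8 -97.3] [27.5 25.6] 41.5
f_scene rb top 0.0908 [ 458.5 -361.9] 14.4 body [ 463.5 -360.8] [40.7 48.3] 2.3
f_side sq top 0.0978 [467. 253.] 15.2 body [471.1 248.3] [50.5 45.7] 5.1
f_side ob top 0.0995 [491.  154.2] 17.3 body [489.5 149.7] [66.3 40.2] 9.3
f_side bk top 0.0803 [589.6 171.3] 30.3 body [588.6 170.2] [56.8 57.9] 69.8
f_side cs top 0.0599 [565.7 264.3] 16.1 body [560.9 267.9] [33.2 39.2] 65.6
f_side rf top 0.0668 [561.5 -94.2] 16.7 body [562.1 -95.3] [31.3 26.7] 58.6
f_side rb top 0.0914 [ 457.8 -361.1] 15.7 body [ 456.3 -362.9] [42.4 47.2] 70.4
```

View pics/f1.png

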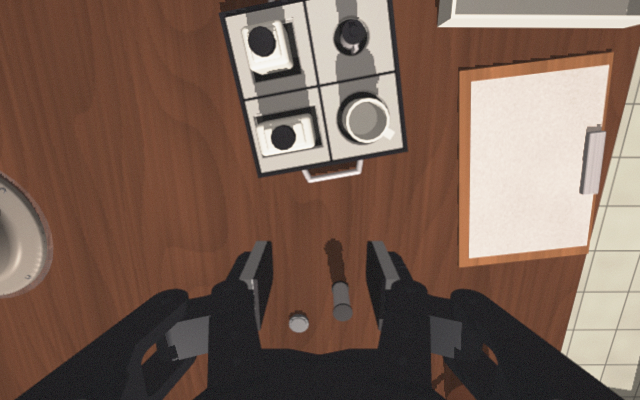

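View pics/f_side.png

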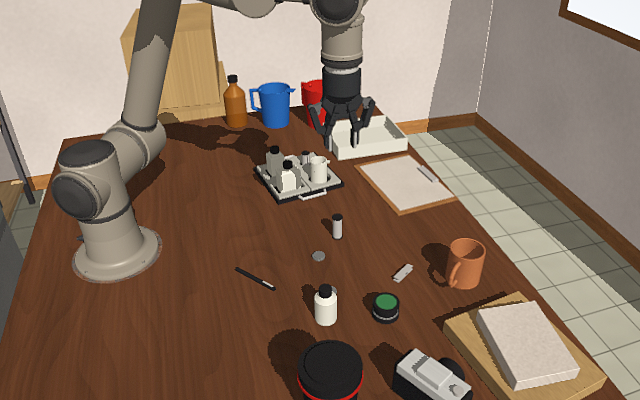

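All four stand upright in their recesses. Their top heights are 98, 98, 78 and 60 mm, as expected on the 8 mm floor. The look-alikes have not moved, so I'll hand the job in.

```bash
python3 -c "
from h import *
r.finish_job(); print(r.read_state()['time_s'])"
```

```text
the job is handed in; nothing more can be done
the job is handed in; nothing more can be done
```

The caddy is packed and the job is handed in. I placed the square bottle, oblong bottle, beaker and film cassette in that order. Each was lowered at about 20 mm/s until light contact with the recess floor (4–6 N on the wrist), then released. The robot clock read about 42 s, and the arm ended clear of everything.

- **Heights:** the tops measured 98–99.5, 98–99.5, 78–80 and 60–61 mm. The expected heights on the 8 mm recess floor are 98, 98, 78 and 60 mm, so all four are upright and seated.
- **Centring:** the wrist camera put all four within about 2 mm of their recess centres. The scene and side cameras differed from it by up to about 5 mm, and more for the partly hidden cassette. I put that down to calibration error and objects hiding each other.
- **Look-alikes:** the roll-film spool and the round bottle read within about 2 mm of where they started, and both are still standing.

No check failed.

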